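Hook the specimen sled out from under the microscope and bed it on its stop

TASK

With the hook tool, take the specimen sled by its pull post and drag it along its track from under the microscope until it bears on the stop screw's spring plunger; press it home there with a steady 10 N or so for one second, never more than 20 N. Then unhook, leaving the sled resting against the plunger, and lay the hook tool flat on its white mat. Do not touch the sled with the gripper, strike the microscope or disturb the other things on the bench.

Things in the scene. Friction and masses are not known exactly. Their poses are not given: they have to be found in the camera images.
- stop: steel cross bar fixed at the near end of the microscope stage's track: 12 mm along x, 80 mm along y, 24 mm high. Origin at the centre of its underside, 12 mm above the table. +x points along the straight track, away from the robot; the sled is pulled along -x. The bar carries the stop screw. Should the screw not stand out at all, the sled's origin would come to 21 mm on the bar's +x side
- screw_hole (a point): where the adjustable stop screw leaves the bar, in the middle of its far (+x) face, 27 mm above the table. The screw, 18 mm across, ends in a steel spring plunger 14 mm across, 10 mm long (about 5 N per mm), whose tip stands out 14 to 50 mm from this point along +x: set differently each time and not measured, so feel for it. The sled is home when its near face bears on the plunger
- stage: the fixed stage, same axes as the bar: base plate 130 mm wide, 12 mm thick, from 50 mm on the near side of its origin to 260 mm beyond. Origin on the table on the track's middle line, 21 mm to the +x side of the bar's origin. Track 84 mm wide between rails; from the origin on, lips 72 mm apart, tops 43 mm above the table, overhang the sled's edges so it cannot lift or tip
- sled: loose aluminium block in the track: 120 mm (x) x 80 mm (y) x 24 mm, 2 mm play each side, 0.5 to 0.8 kg; 2 to 6 N slide it, on top of any push on the stop. x axis along the track, away from the robot. Origin on its underside (12 mm above the table), below the pull post. Flat near face 15 mm to the -x side of it. Dish 52 mm across, centred 68 mm to the +x side, rises 38 mm above the origin. Starts 40 to 90 mm from home
- post (a point): centre of the top of the sled's upright steel pull post, 12 mm across, plain, rising 46 mm from the sled's top face to this point, 82 mm above the table
- hook_grip (a point): centre, half-way up, of the hook tool's black handle: 100 mm (x) x 22 mm (y) x 34 mm (z). x axis along the tool towards the hook, z up as it lies. From the handle's +x end an 8 mm steel rod runs at this point's height, is cranked sideways to y = -18 mm from x = 95 mm on, and ends in an open hook at x = 148 mm. Tool 0.14 kg
- hook_bar (a point): middle of the hook's cross bar, 148 mm straight ahead (+x) of hook_grip, same height; the bar, 8 mm thick, runs from y = -18 to +18 mm and ends in a 14 mm lip turned back towards the handle
- hook_in (a point): middle of the open space inside the hook, 130 mm ahead (+x) of hook_grip, same height. Seen from above the space is 28 mm wide in y (14 mm each side of this point), bounded ahead by the bar's near side 14 mm from this point, free 20 mm back; open above and below, so it can be lowered over a post
- hook: the whole hook tool, 200 mm long, lying flat on its handle; origin at the underside of the handle, 17 mm below hook_grip
- mat: fixed white mat 300 mm (x) x 160 mm (y), 4 mm thick, on the table left or right of the stage, the hook tool on it at the start. Origin at the centre of its underside; its top is 4 mm above the table
- microscope: microscope fixed over the stage's far end. Origin at the stage's origin. Column at x = 215, y = 100 mm; its lens tube, 52 mm across, hangs over the track at x = 200 mm, its lower end 130 mm above the table
- jar: bystander, leave alone: amber glass jar with black cap, 40 mm across, 55 mm tall, close to the stage's right side
- lenscap: bystander, leave alone: black lens cap 44 mm across, 14 mm thick, close to the stage's left side
- eyepiece: bystander, leave alone: dark metal eyepiece, 38 mm across, 45 mm tall, standing on a closed black binder (280 x 200 x 24 mm) that lies on the other side of the stage from the mat
- driver: bystander, leave alone: screwdriver 170 mm long lying on the binder
Things that resemble listed ones, but are neither listed nor needed, are in the scene too. What is shaped like the hook but turquoise or yellow is not meant. There is more than one size of the sled; the one meant has the size given above.

How it is judged:
On the way, in this order (a step that is already met when the one before it is completed fails the run):
1. the hook's bar is behind the sled's post and pulls the sled while it is still far from the stop (contact force between hook and sled above 0.5 N and x of hook_bar in the frame of sled above 0.005 m and horizontal distance between hook_bar and sled below 0.022 m and x of sled in the frame of stop above 0.085 m), for 0.1 s.
2. the hook holds the sled against the stop plunger with 6 to 14 N for 0.8 s (contact force between sled and stop between 6 and 14 N and contact force between hook and sled above 3 N), for 0.8 s.
At the end, for the whole second after the job is handed in: The sled rests against the stop plunger (contact force above 0.3 N); the hook tool lies flat (within 0.1 rad) and still on the white mat, the handle's centre and the middle of its cross bar both over the mat, and is released (contact force between sled and stop above 0.3 N and x of hook_grip in the frame of mat between -0.15 and 0.15 m and y of hook_grip in the frame of mat between -0.08 and 0.08 m and x of hook_bar in the frame of mat between -0.15 and 0.15 m and y of hook_bar in the frame of mat between -0.08 and 0.08 m and z of hook_grip in the frame of mat below 0.025 m and angle between hook's own z axis and vertical below 0.1 rad and linear speed of hook below 0.02 m/s and linear speed of sled below 0.01 m/s); the robot touches nothing.
It fails at once if the sled presses the stop (plunger) with more than 20 N (contact force between sled and stop above 20 N).
It fails at once if the gripper or arm touches the sled instead of the hook (contact force between any of the fingers, the arm and sled above 0.5 N).
It fails at once if the microscope is struck by robot, hook or sled (over 4 N) (contact force between any of the fingers, the arm, hook, sled and microscope above 4 N).
It fails at once if a bystander is moved more than 20 mm (distance of any of jar, lenscap, eyepiece, driver from where it was at the start of the episode above 0.02 m).
It also fails if it takes over 72 s, if anything falls off the work surface, if the arm or the gripper's body presses on something with over 40 N, if the wrist force passes 120 N, or if a joint passes its speed limit or range.

ROBOT

A 6-joint arm with a two-finger parallel gripper is mounted at the origin on the work surface. World frame = base frame: x ahead of the robot, y to its left, z up, the work surface at z = 0. Lengths are in m, angles in rad, forces in N, time in s.
With the tool pointing down it reaches from about 0.325 to 0.9 m from the base axis. Payload 3.5 kg.
Tool frame: the origin (TCP) lies at the very end of the fingers, on their centre line; the grasp point (between the pads) lies 19 mm behind it (tcp_to_grasp is the distance from the TCP to the grasp point, in m); z points along the fingers, y is the direction in which the jaws open and shut (so a half turn about z gives the same grasp; the last joint's range is limited). The gripper opens to 85 mm and grips with 20 to 120 N. Pads are 22 mm wide; open, the fingers measure 114 mm over their backs; the gripper's body (76 mm by 85 mm) begins 54 mm behind the grasp point. The pads swing forward as they close: fully open they stand 13 mm farther back than shut.
Start: joints at [1.049, 0.276, -0.026, 1.268, 0, 1.467], TCP at [0.254, 0.571, 0.231] pointing down, gripper open.
Joint ranges: [-3.12, 3.12], [-0.85, 1.88], [-1.08, 1.24], [-1.95, 2.15], [-1.57, 1.53], [-3.14, 3.14]. Speed limits (rad/s): [2.57, 2.57, 3.14, 3.14, 3.14, 3.14].

INTERFACE

Orientations are given as [roll, pitch, yaw] about the fixed x, y, z axes, in that order (R = Rz(yaw) Ry(pitch) Rx(roll)).
In Python, from cell import * gives the robot as it stands.
- The arm moves only by the tool carry_out, never from a script. Its argument "motion" is a list of rows, each an object with "delta_pos": the shift along the tool's x, y, z in mm, a list of three; "delta_rot": the turn, a rotation vector about the tool's x, y, z in rad, a list of three; "fingers": the opening, from -1 (shut) to 1 (fully open), so that 0 is half open. A call has 1 to 10 rows; each row is the pose to reach, as a shift and turn from the pose commanded when the call began, along the tool's axes at that moment; what a row does not reach only later rows make up. A row lasts 1/8 s, in which the tool goes at most 62.5 mm and 10.7 degrees, less where a joint would pass 70% of its speed; a pose out of reach is approached as far as the arm can. A call with a gripper value outside its range is refused whole. The fingers move at their own pace and stop on an object; "newtons" is the grip in N (left out, the last holds). Time passes only in rows, so rows that repeat a pose let the fingers close. It gives the time, the measured TCP pose, the force and the opening at its end, in the units of the state.
- read_state(): the state, without advancing time (a new reading comes with each control period).
- read_camera(name): name is "scene" or "top" or "wrist"; returns a dict with "frame" (420x560x3 uint8, red, green, blue), "depth" (420x560 float32, m along the optical axis (not along the pixel's ray), 0 where there is no reading), "fx", "fy", "cx", "cy" (pixels), "extrinsics" (4x4, takes a point from camera to world coordinates). Camera axes: x right, y down, z forward; pixel columns grow to the right and rows downward; lengths in m; the calibration is good to about 2 mm. A picture is of the moment at which its call begins.
- hand_in(): hands the job in, once; it reports no verdict.
The state is a dict: "t": time; "q": joint angles; "dq": joint speeds; "joint_torque": joint torques, N m; "tcp_pos": TCP position; "tool_rot": TCP orientation; "contact_force": force on the tool from outside, world axes, zero at the start; "wrist_torque": the same for the moment, N m; "width": finger opening in m.
Only numpy, scipy, OpenCV 4.12 (cv2) and the standard library are available. Lean on these libraries where they do the work, as an engineer would, in place of code of your own. Each camera call takes 0.05 s, during which the arm holds its last target. There are 200 camera calls.

## Working session

There is one attempt and no reset: what is moved stays moved. The work goes in short steps, Python scripts to look and compute and a tool call to move; the robot and the scene stay as the last step left them, time stands still between calls to the robot, and variables do not carry over. Pictures are saved under pics/ and viewed, about 8 in all and at most 12, crops included, and the job is handed in when it is done.

Besides the shell and the picture viewer there is one more tool, called after ">>>" as name(argument=value, ...), one argument or row to a line, values as JSON. carry_out: Moves the arm, as the interface text tells. Its arguments: {"type":"object","properties":{"motion":{"type":"array","items":{"type":"object","properties":{"delta_pos":{"type":"array","items":{"type":"number"}},"delta_rot":{"type":"array","items":{"type":"number"}},"fingers":{"type":"number"}}}},"newtons":{"type":"number"}},"required":["motion"]}

```bash
mkdir -p pics; ls
python3 - <<'E'
from cell import *
import cv2,numpy as np
for n in ("scene","top"):
    c=read_camera(n); cv2.imwrite(f"pics/{n}0.png",c["frame"][:,:,::-1]); np.savez(f"{n}0.npz",**c)
    print(n,c["fx"],c["cx"],c["cy"],c["extrinsics"].round(3).tolist())
s=read_state();print(s)
E
```

```text
pics
scene 499.13270578957616 273.84755417429295 204.74888681398815 [[0.862, 0.304, -0.405, 0.945], [0.506, -0.484, 0.714, -0.814], [0.021, -0.821, -0.571, 0.736], [0.0, 0.0, 0.0, 1.0]]
top 411.6229339540029 283.8615170322133 210.11366207346083 [[-0.027, -0.994, 0.11, 0.391], [-1.0, 0.027, 0.001, 0.026], [-0.004, -0.11, -0.994, 1.091], [0.0, 0.0, 0.0, 1.0]]
{'t': 0.1, 'q': array([ 1.04860315e+00,  2.77047304e-01, -2.77200500e-02,  1.26801346e+00,
        1.07079825e-05,  1.46741578e+00]), 'dq': array([-0.00036861, -0.00112375,  0.002191  ,  0.00034549, -0.0008765 ,
       -0.00018304]), 'joint_torque': array([ 6.39258506e-04, -4.46708214e+01,  2.96128875e+01,  8.47268704e-03,
       -1.13071362e-04, -3.98618610e-06]), 'tcp_pos': array([0.25381792, 0.57037728, 0.23028867]), 'tool_rot': array([-3.13961987e+00, -2.15442430e-04,  2.72277980e+00]), 'contact_force': array([-0.44391913,  0.08786497,  0.49643076]), 'wrist_torque': array([-0.06672664,  0.02778652,  0.00940095]), 'width': 0.08532964092765863}
```

View pics/scene0.png

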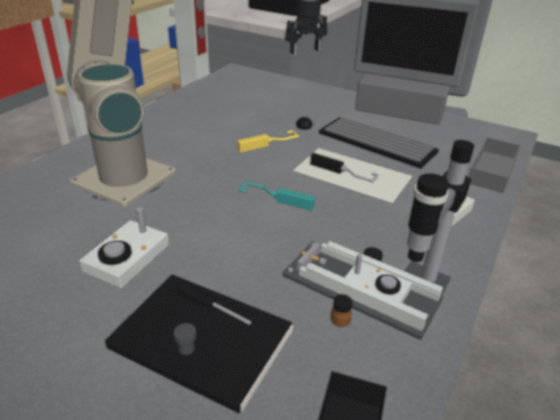

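View pics/top0.png

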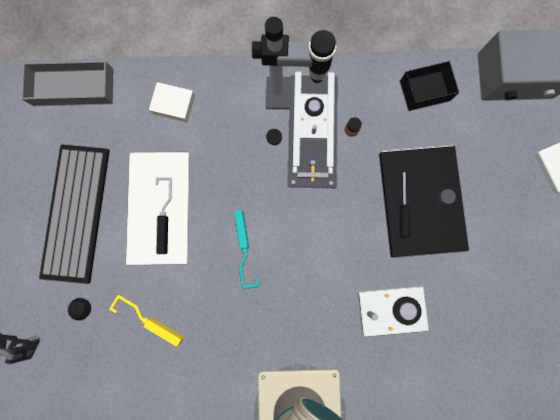

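The scene view shows the stage around (365,280), with the sled's post at (358,262). The mat with the black-handled hook is around (350,170), and the turquoise and yellow hooks and the second sled at (125,250) are decoys. In the top view the hook handle is at (162,235) with the hook end at (165,180), the post is at about (314,129) and the bar at about (312,176).

```bash
cat > h.py <<'E'
import numpy as np,cv2
def load(n): return dict(np.load(n))
def ray(c,u,v,z):
    E=c["extrinsics"];d=E[:3,:3]@np.array([(u-c["cx"])/c["fx"],(v-c["cy"])/c["fy"],1]);o=E[:3,3]
    return o+d*(z-o[2])/d[2]
def cloud(c):
    v,u=np.indices(c["depth"].shape);d=c["depth"]
    P=np.stack([(u-c["cx"])/c["fx"]*d,(v-c["cy"])/c["fy"]*d,d],-1)
    return P@c["extrinsics"][:3,:3].T+c["extrinsics"][:3,3]
def box(c,m,z):
    cs,_=cv2.findContours(m.astype(np.uint8),0,1);k=max(cs,key=cv2.contourArea)
    W=np.array([ray(c,u,v,z)[:2] for u,v in k[:,0]],np.float32)
    (cx,cy),s,a=cv2.minAreaRect(W*1000);return (cx,cy),s,a
E
python3 - <<'E'
from h import *
c=load("top0.npz");f=c["frame"];g=f.max(2).astype(int);P=cloud(c)
def roi(u0,u1,v0,v1):
    m=np.zeros(g.shape,bool);m[v0:v1,u0:u1]=1;return m
print("mat",box(c,(g>170)&roi(115,200,140,275),.004))
print("handle",box(c,(g<70)&roi(140,185,200,265),.038))
r=roi(285,345,60,190)
print("plate z", np.median(P[60:70,100:110,2]))
Z=P[...,2]
m=r&(Z>.039)&(Z<.05)&(g>150)
print("rails",box(c,m,.043), m.sum())
L=P[m]; print(np.percentile(L[:,0],[1,99]),np.percentile(L[:,1],[1,50,99]))
m=r&(Z>.065)&(Z<.1); print("post px",np.argwhere(m)[:,::-1].tolist()[:40],P[m].round(4).tolist()[:15])
crop=lambda a,b,e,d,k:cv2.resize(f[e:d,a:b,::-1],None,fx=k,fy=k,interpolation=cv2.INTER_CUBIC)
A=crop(280,350,65,195,4.5);B=crop(125,205,145,275,4.5)
cv2.imwrite("pics/crop.png",np.hstack([A,B])); print(A.shape,B.shape)
# hook steel pixels
m=roi(150,180,170,222)&(g<150);ys,xs=np.nonzero(m);print("hook px",xs.min(),xs.max(),ys.min(),ys.max())
E
```

```text
mat ((528.3157958984375, 363.30792236328125), (161.70050048828125, 300.9909362792969), 88.98552703857422)
handle ((453.0768737792969, 341.01953125), (95.31570434570312, 25.67633819580078), 0.2552696168422699)
plate z 0.03360832116496293
rails ((744.0802612304688, -99.05242156982422), (17.387590408325195, 252.092529296875), 86.65164184570312) 1172
[0.62029048 0.87075498] [-0.11174067 -0.05766437 -0.0005463 ]
post px [[313, 125], [314, 125], [315, 125], [312, 126], [313, 126], [314, 126], [315, 126], [316, 126], [312, 127], [313, 127], [314, 127], [315, 127], [316, 127], [312, 128], [313, 128], [314, 128], [315, 128], [316, 128], [312, 129], [313, 129], [314, 129], [315, 129], [312, 130], [313, 130], [314, 130], [315, 130]] [[0.7158, -0.0518, 0.0834], [0.7163, -0.0545, 0.0816], [0.7161, -0.057, 0.0821], [0.7131, -0.0492, 0.084], [0.7134, -0.0518, 0.0829], [0.7137, -0.0544, 0.0818], [0.7134, -0.0569, 0.0824], [0.7131, -0.0593, 0.0832], [0.7111, -0.0492, 0.0822], [0.7109, -0.0517, 0.0825], [0.7108, -0.0542, 0.0825], [0.7115, -0.057, 0.0801], [0.712, -0.0596, 0.0785], [0.7093, -0.0493, 0.0797], [0.7084, -0.0517, 0.0822]]
(585, 315, 3) (585, 360, 3)
hook px 157 167 214 221
```

View pics/crop.png

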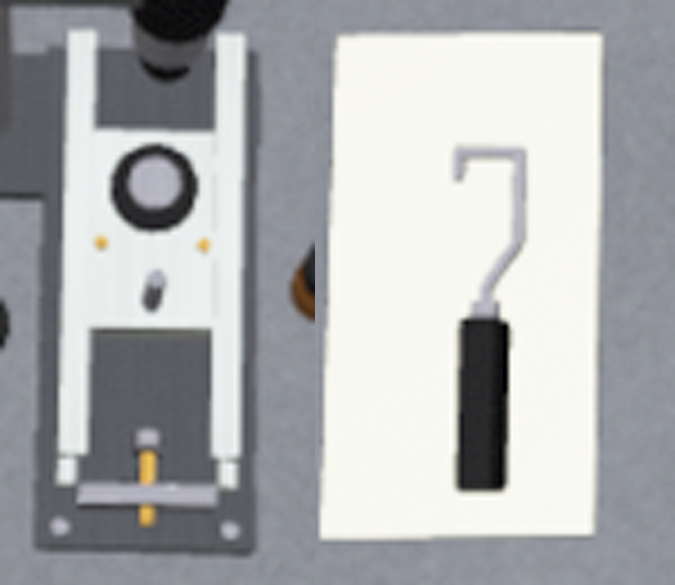

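Run:
```python
from h import *
c=load("top0.npz");f=c["frame"];g=f.max(2).astype(int);P=cloud(c);Z=P[...,2]
# rails: per row white runs at lip height, outer & inner edges
rows=[]
for v in range(75,163):
    w=(g[v,285:345]>165)
    n=np.nonzero(w)[0]+285
    if len(n): rows.append((v,n.min()-.5,n.max()+.5))
rows=np.array(rows)
for k in(1,2):
    W=np.array([ray(c,r[k],r[0],.043)[:2] for r in rows]);
    p=np.polyfit(W[:,0],W[:,1],1);res=np.abs(np.polyval(p,W[:,0])-W[:,1]);ok=res<.003;p=np.polyfit(W[ok,0],W[ok,1],1);print("edge",p,ok.sum(),"at .64,.71:",np.polyval(p,[.6,.71]))
q=lambda u,v:(280+(u+.5)/4.5-.5,65+(v+.5)/4.5-.5)
print("lip ends",ray(c,*q(75,456),.043),ray(c,*q(225,457),.043))
for n,u,v,z in [("bar far",148,484,.036),("bar near",148,506,.012),("bar L",78,493,.036),("bar R",217,493,.036),("plunger tip",148,430,.032),("sled near",150,328,.036),("post",155,277,.082)]: print(n,ray(c,*q(u,v),z).round(4))
q2=lambda u,v:(125+(u-315+.5)/4.5-.5,145+(v+.5)/4.5-.5)
for n,u,v,z in [("handle near end mid",481,490,.02),("handle TL",461,319,.038),("handle TR",508,319,.038),("handle BL",457,488,.038),("handle BR",505,488,.038),("bar far L",455,150,.025),("bar far R",526,150,.025),("barmid",490,154,.025)]: print(n,ray(c,*q2(u,v),z).round(4))
m=(Z>.03)&(Z<.045)&(g<80);m[:, :140]=0;m[:,185:]=0;m[:200]=0;m[265:]=0
print("handle cloud",P[m].mean(0),np.percentile(P[m][:,:2],[1,99],axis=0))
# scene view check
s=load("scene0.npz");f=s["frame"];A=cv2.resize(f[225:335,275:465,::-1],None,fx=4,fy=4,interpolation=cv2.INTER_CUBIC)
cv2.imwrite("pics/s2.png",A);
```

```text
edge [-0.05447231  0.03643297] 88 at .64,.71: [ 0.00374958 -0.00224237]
edge [-0.04492183 -0.07609654] 88 at .64,.71: [-0.10304963 -0.10799103]
lip ends [ 0.62084496 -0.00787387  0.043     ] [ 0.61787106 -0.09419031  0.043     ]
bar far [ 0.6047 -0.0498  0.036 ]
bar near [ 0.5964 -0.0511  0.012 ]
bar L [ 0.6005 -0.0092  0.036 ]
bar R [ 0.5983 -0.0895  0.036 ]
plunger tip [ 0.6375 -0.0512  0.032 ]
sled near [ 0.6973 -0.0542  0.036 ]
post [ 0.7132 -0.0545  0.082 ]
handle near end mid [0.4047 0.3474 0.02  ]
handle TL [0.502 0.354 0.038]
handle TR [0.5013 0.3271 0.038 ]
handle BL [0.4059 0.3556 0.038 ]
handle BR [0.4052 0.3284 0.038 ]
bar far L [0.6029 0.3623 0.025 ]
bar far R [0.6017 0.3207 0.025 ]
barmid [0.5999 0.3418 0.025 ]
handle cloud [0.45285374 0.34419638 0.03780385] [[0.40572967 0.33503889]
 [0.50051482 0.3543392 ]]
```

View pics/s2.png

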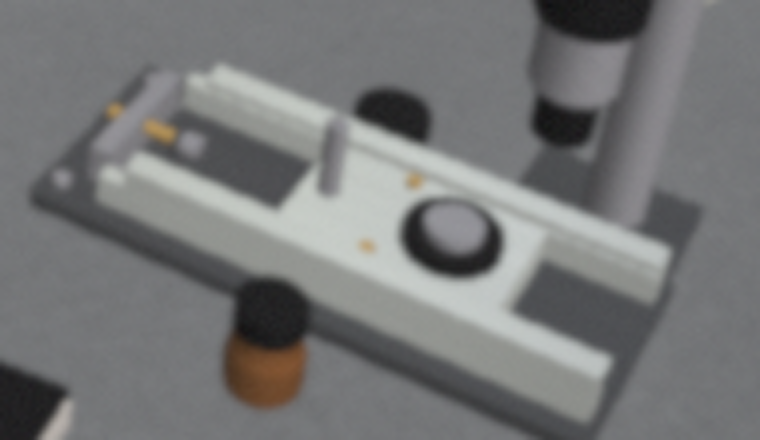

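The crop confirms the geometry: plunger tip at crop pixel (195,143), post at (333,155), and nothing between the sled and the plunger. Next I work out the approach above the handle.

```bash
cat > d.py <<'E'
import sys
from cell import *
import numpy as np
from scipy.spatial.transform import Rotation as R
def rel(p,yaw):
    s=read_state();R0=R.from_euler("xyz",s["tool_rot"]);R1=R.from_euler("xyz",[np.pi,0,yaw])
    print("tcp",s["tcp_pos"].round(4),s["tool_rot"].round(3),"F",s["contact_force"].round(2),"w",round(s["width"],4),"t",s["t"])
    print("dpos mm",(R0.inv().apply(np.array(p)-s["tcp_pos"])*1000).round(1),"drot",(R0.inv()*R1).as_rotvec().round(4))
if __name__=="__main__": a=[float(x) for x in sys.argv[1:]]; rel(a[:3],a[3])
E
python3 d.py .4535 .344 .12 3.1216;python3 d.py .4535 .344 .060 3.1216
```

```text
tcp [0.2538 0.5704 0.2303] [-3.14  -0.     2.723] F [-0.44  0.09  0.5 ] w 0.0853 t 0.1
dpos mm [-274.5 -125.4  110.5] drot [-0.0019 -0.0006 -0.3988]
tcp [0.2538 0.5704 0.2303] [-3.14  -0.     2.723] F [-0.44  0.09  0.5 ] w 0.0853 t 0.1
dpos mm [-274.5 -125.3  170.5] drot [-0.0019 -0.0006 -0.3988]
```

>>> carry_out(
  motion=[
    {"delta_pos": [-50,-23,20],"delta_rot": [0,0,-0.08],"fingers": 1},
    {"delta_pos": [-100,-46,40],"delta_rot": [0,0,-0.16],"fingers": 1},
    {"delta_pos": [-150,-68,60],"delta_rot": [0,0,-0.24],"fingers": 1},
    {"delta_pos": [-200,-91,80],"delta_rot": [0,0,-0.32],"fingers": 1},
    {"delta_pos": [-250,-114,100],"delta_rot": [0,0,-0.399],"fingers": 1},
    {"delta_pos": [-274.5,-125.4,110],"delta_rot": [-0.002,0,-0.399],"fingers": 1},
    {"delta_pos": [-274.5,-125.4,110],"delta_rot": [-0.002,0,-0.399],"fingers": 1},
    {"delta_pos": [-274.5,-125.4,110],"delta_rot": [-0.002,0,-0.399],"fingers": 1},
  ],
)

```text
t: 1.1
tcp_pos: [0.4535, 0.3451, 0.1213]
tool_rot: [3.139, -0.0, 3.122]
contact_force: [0.4, -0.0, 0.5]
width: 0.0855
```

```bash
python3 d.py .4535 .344 .010 3.1216
python3 - <<'E'
from cell import *
from h import *
c=read_camera("wrist");np.savez("w1.npz",**c);cv2.imwrite("pics/w1.png",c["frame"][:,:,::-1])
P=cloud(c);Z=P[...,2];g=c["frame"].max(2)
m=(Z>.032)&(Z<.045)&(g<80)
L=P[m][:,:2]
L=L[(abs(L[:,0]-.4535)<.07)&(abs(L[:,1]-.344)<.03)]
print(len(L), cv2.minAreaRect((L*1000).astype(np.float32)))
E
```

```text
tcp [0.4535 0.3451 0.1213] [ 3.139 -0.     3.122] F [ 0.35 -0.01  0.54] w 0.0855 t 1.1
dpos mm [  0.   -1.4 111.3] drot [ 0.0023 -0.0002  0.0003]
3505 ((454.7405090332031, 344.5530700683594), (21.860576629638672, 99.5467529296875), 89.04627990722656)
```

View pics/w1.png

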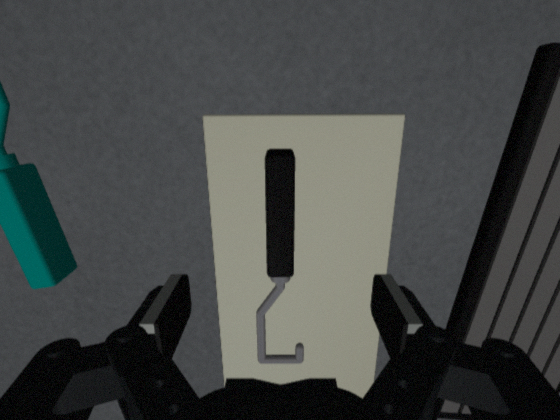

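The wrist view shows the handle at (280,212) centred between the open fingers. The depth fit agrees with the top view: 99.5 x 21.9 mm, centre (.4547, .3446). I descend and grip.

>>> carry_out(
  motion=[
    {"delta_pos": [-1,-0.5,50],"fingers": 1},
    {"delta_pos": [-1,-0.5,90],"fingers": 1},
    {"delta_pos": [-1,-0.5,110],"fingers": 1},
    {"delta_pos": [-1,-0.5,110],"fingers": 1},
    {"delta_pos": [-1,-0.5,110],"fingers": -1},
    {"delta_pos": [-1,-0.5,110],"fingers": -1},
    {"delta_pos": [-1,-0.5,110],"fingers": -1},
    {"delta_pos": [-1,-0.5,110],"fingers": -1},
    {"delta_pos": [-1,-0.5,110],"fingers": -1},
    {"delta_pos": [-1,-0.5,110],"fingers": -1},
  ],
  newtons=110,
)

```text
schema error: expected keys delta_pos, delta_rot, fingers
```

>>> carry_out(
  motion=[
    {"delta_pos": [0,0,0],"fingers": -1},
    {"delta_pos": [0,0,0],"fingers": -1},
    {"delta_pos": [0,0,-40],"fingers": -1},
    {"delta_pos": [0,0,-90],"fingers": -1},
    {"delta_pos": [0,0,-130],"fingers": -1},
    {"delta_pos": [0,0,-150],"fingers": -1},
    {"delta_pos": [0,0,-150],"fingers": -1},
    {"delta_pos": [0,0,-150],"fingers": -1},
  ],
)

```text
schema error: expected keys delta_pos, delta_rot, fingers
```

Run:
```python
from cell import *
from h import *
c=read_camera("top");np.savez("t2.npz",**c);f=c["frame"][:,:,::-1]
cv2.imwrite("pics/t2.png",np.hstack([cv2.resize(f[100:240,100:220],None,fx=3,fy=3,interpolation=2)]))
w=read_camera("wrist");np.savez("w2.npz",**w);cv2.imwrite("pics/w2.png",w["frame"][:,:,::-1])
P=cloud(w);s=read_state();print(s["tcp_pos"],s["tool_rot"])
# hook parts: points within 80..200 mm ahead of TCP & near tcp height
q=P.reshape(-1,3)-s["tcp_pos"];m=(q[:,0]>.13)&(q[:,0]<.17)&(abs(q[:,1])<.04)&(q[:,2]>-.04)&(q[:,2]<.03)
Q=q[m];print(m.sum(),Q.min(0),Q.max(0),np.median(Q,0))
P=cloud(c);q=P.reshape(-1,3)-s["tcp_pos"];m=(q[:,0]>.13)&(q[:,0]<.17)&(abs(q[:,1])<.04)&(q[:,2]>-.05)&(q[:,2]<.05)
Q=q[m];print(m.sum(),Q.min(0),Q.max(0),np.median(Q,0)) if m.sum() else 0
```

```text
[0.45351344 0.34587009 0.12183258] [3.13901491e+00 9.74706289e-04 3.12348653e+00]Traceback (most recent call last):
  File "<stdin>", line 9, in <module>
    return umr_minimum(a, axis, None, out, keepdims, initial, where)
ValueError: zero-size array to reduction operation minimum which has no identity
```

View pics/w2.png

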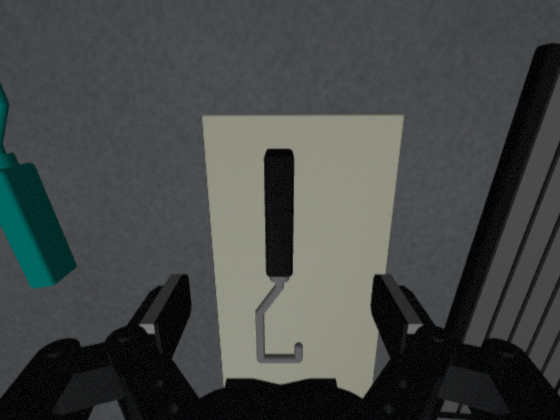

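The moves were refused because every row needs `delta_rot`, so nothing moved. The picture (the 5th so far) is unchanged.

>>> carry_out(
  motion=[
    {"delta_pos": [-1,-0.5,50],"delta_rot": [0,0,0],"fingers": 1},
    {"delta_pos": [-1,-0.5,90],"delta_rot": [0,0,0],"fingers": 1},
    {"delta_pos": [-1,-0.5,110],"delta_rot": [0,0,0],"fingers": 1},
    {"delta_pos": [-1,-0.5,110],"delta_rot": [0,0,0],"fingers": 1},
    {"delta_pos": [-1,-0.5,110],"delta_rot": [0,0,0],"fingers": -1},
    {"delta_pos": [-1,-0.5,110],"delta_rot": [0,0,0],"fingers": -1},
    {"delta_pos": [-1,-0.5,110],"delta_rot": [0,0,0],"fingers": -1},
    {"delta_pos": [-1,-0.5,110],"delta_rot": [0,0,0],"fingers": -1},
    {"delta_pos": [-1,-0.5,110],"delta_rot": [0,0,0],"fingers": -1},
    {"delta_pos": [-1,-0.5,110],"delta_rot": [0,0,0],"fingers": -1},
  ],
  newtons=110,
)

```text
t: 2.5
tcp_pos: [0.4558, 0.345, 0.0125]
tool_rot: [3.139, 0.002, 3.122]
contact_force: [-0.7, 0.1, 6.6]
width: 0.0199
```

>>> carry_out(
  motion=[
    {"delta_pos": [0,0,0],"delta_rot": [0,0,0],"fingers": -1},
    {"delta_pos": [0,0,-40],"delta_rot": [0,0,0],"fingers": -1},
    {"delta_pos": [0,0,-90],"delta_rot": [0,0,0],"fingers": -1},
    {"delta_pos": [0,0,-130],"delta_rot": [0,0,0],"fingers": -1},
    {"delta_pos": [0,0,-150],"delta_rot": [0,0,0],"fingers": -1},
    {"delta_pos": [0,0,-150],"delta_rot": [0,0,0],"fingers": -1},
    {"delta_pos": [0,0,-150],"delta_rot": [0,0,0],"fingers": -1},
  ],
)

```text
t: 3.38
tcp_pos: [0.4539, 0.3436, 0.1598]
tool_rot: [3.141, -0.002, 3.122]
contact_force: [0.5, 0.1, -0.7]
width: 0.0202
```

Run:
```python
from cell import *
from h import *
s=read_state();print(s["tcp_pos"],s["tool_rot"],s["width"],s["contact_force"])
for n in("top","scene","wrist"):
    c=read_camera(n);np.savez(n+"2.npz",**c)
    P=cloud(c);q=P-s["tcp_pos"]
    m=(q[...,0]>.115)&(q[...,0]<.17)&(abs(q[...,1])<.035)&(q[...,2]>-.06)&(q[...,2]<.05)
    Q=q[m];print(n,m.sum())
    if m.sum(): print(Q.min(0).round(4),Q.max(0).round(4),np.median(Q,0).round(4))
    k=q[...,0]>.143
    if (m&k).sum(): print(" bar",q[m&k].mean(0).round(4))
c=load("top2.npz");f=c["frame"][:,:,::-1];A=cv2.resize(f[100:240,100:220],None,fx=3,fy=3,interpolation=2)
c=load("scene2.npz");f=c["frame"][:,:,::-1];B=cv2.resize(f[80:220,270:430],None,fx=2.6,fy=3,interpolation=2)
cv2.imwrite("pics/t2.png",np.hstack([A,B]))
```

```text
[0.45394288 0.34356947 0.15978216] [ 3.14095399e+00 -1.80065877e-03  3.12169091e+00] 0.02016495864838451 [ 0.52941968  0.07134604 -0.67783455]
top 143
[ 0.1152 -0.0235  0.0051] [0.1488 0.0209 0.0175] [ 0.1413 -0.0077  0.0111]
 bar [ 0.1459 -0.0011  0.0114]
scene 78
[ 0.1155 -0.0278  0.0005] [0.1531 0.0177 0.0117] [ 0.1403 -0.0187  0.008 ]
 bar [ 0.1486 -0.0086  0.008 ]
wrist 0
```

View pics/t2.png

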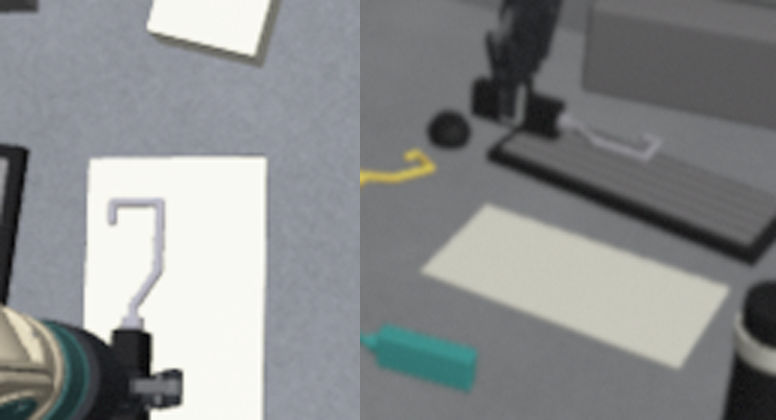

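The picture shows the hook held level: handle in the fingers at (132,345), bar at (137,203). I carry it over to a point above the post.

```bash
python3 d.py .582 -.050 .160 3.10
```

```text
tcp [0.4538 0.3435 0.1594] [ 3.141e+00 -3.000e-03  3.122e+00] F [ 0.13  0.18 -1.21] w 0.0199 t 3.525
dpos mm [-136.  -390.9   -1. ] drot [ 0.0001 -0.0025  0.0218]
```

>>> carry_out(
  motion=[
    {"delta_pos": [-14,-40,0],"delta_rot": [0,0,0],"fingers": -1},
    {"delta_pos": [-32,-92,0],"delta_rot": [0,0,0.01],"fingers": -1},
    {"delta_pos": [-50,-145,0],"delta_rot": [0,0,0.02],"fingers": -1},
    {"delta_pos": [-68,-198,0],"delta_rot": [0,0,0.022],"fingers": -1},
    {"delta_pos": [-86,-250,0],"delta_rot": [0,0,0.022],"fingers": -1},
    {"delta_pos": [-104,-300,0],"delta_rot": [0,0,0.022],"fingers": -1},
    {"delta_pos": [-122,-350,0],"delta_rot": [0,0,0.022],"fingers": -1},
    {"delta_pos": [-136,-391,0],"delta_rot": [0,-0.002,0.022],"fingers": -1},
    {"delta_pos": [-136,-391,0],"delta_rot": [0,-0.002,0.022],"fingers": -1},
    {"delta_pos": [-136,-391,0],"delta_rot": [0,-0.002,0.022],"fingers": -1},
  ],
)

```text
t: 4.78
tcp_pos: [0.5822, -0.049, 0.1595]
tool_rot: [3.139, -0.0, 3.099]
contact_force: [-0.2, -0.1, -1.7]
width: 0.0202
```

```bash
python3 d.py .582 -.050 .054 3.10
python3 - <<'E'
from cell import *
from h import *
s=read_state()
c=read_camera("top");np.savez("t3.npz",**c)
P=cloud(c);q=P-s["tcp_pos"]
m=(q[...,0]>.115)&(q[...,0]<.17)&(abs(q[...,1])<.035)&(q[...,2]>-.02)&(q[...,2]<.05)
Q=q[m];print(m.sum(),Q.min(0).round(4),Q.max(0).round(4)," bar",q[m&(q[...,0]>.143)].mean(0).round(4))
Z=P[...,2];m=(abs(P[...,0]-.713)<.02)&(abs(P[...,1]+.054)<.015)&(Z>.072)&(Z<.092);print("post",m.sum(),P[m].mean(0),P[m].min(0),P[m].max(0))
f=c["frame"][:,:,::-1];cv2.imwrite("pics/t3.png",cv2.resize(f[65:195,260:360],None,fx=4.5,fy=4.5,interpolation=2))
E
```

```text
tcp [ 0.5822 -0.049   0.1595] [ 3.139 -0.     3.099] F [-0.19 -0.11 -1.74] w 0.0202 t 4.775
dpos mm [  0.2  -1.3 105.5] drot [ 0.0029 -0.     -0.0005]Traceback (most recent call last):
  File "<stdin>", line 7, in <module>
    return umr_minimum(a, axis, None, out, keepdims, initial, where)
ValueError: zero-size array to reduction operation minimum which has no identity
```

Run:
```python
from cell import *
from h import *
s=read_state()
c=read_camera("scene");np.savez("s3.npz",**c)
P=cloud(c);q=P-s["tcp_pos"]
m=(q[...,0]>.115)&(q[...,0]<.17)&(abs(q[...,1])<.035)&(q[...,2]>-.02)&(q[...,2]<.05)
Q=q[m];print(m.sum())
if len(Q):print(Q.min(0).round(4),Q.max(0).round(4)," bar",q[m&(q[...,0]>.143)].mean(0).round(4))
Z=P[...,2];m=(abs(P[...,0]-.713)<.02)&(abs(P[...,1]+.054)<.015)&(Z>.072)&(Z<.092);print("post",m.sum(),P[m].mean(0))
f=c["frame"][:,:,::-1];A=cv2.resize(f[190:330,270:400],None,fx=3,fy=3,interpolation=2)
f=load("t3.npz")["frame"][:,:,::-1];B=cv2.resize(f[65:205,260:380],None,fx=3,fy=3,interpolation=2)
cv2.imwrite("pics/t3.png",np.hstack([A,B]))
```

```text
154
[ 0.1154 -0.03    0.0035] [0.153  0.0146 0.013 ]  bar [ 0.1485 -0.0085  0.0093]
post 35 [ 0.71572495 -0.05907843  0.07843435]
```

View pics/t3.png

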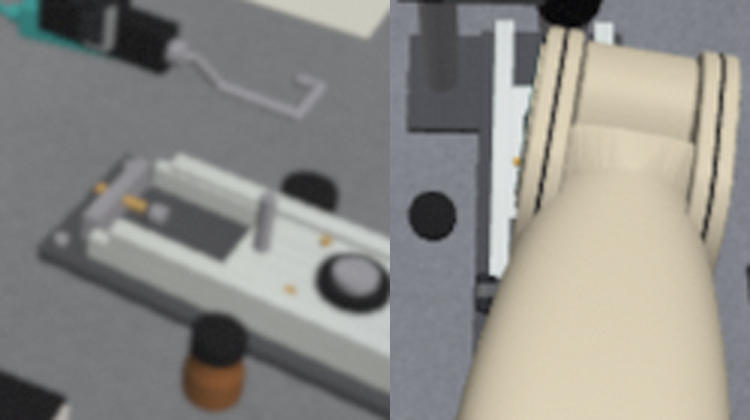

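The scene half shows the hook above the stage and the post still at (265,215). In the top half the arm hides the stage. Before lowering I check the arm's clearance to the microscope.

Run:
```python
from h import *
P=cloud(load("top0.npz"));Q=P[:110,240:345].reshape(-1,3);Q=Q[Q[:,2]>.1]
for a,b in((.1,.15),(.15,.2),(.2,.25),(.25,.3),(.3,.35),(.35,.5)):
    k=Q[(Q[:,2]>a)&(Q[:,2]<b)]
    if len(k):print("scope",a,b,k.min(0).round(3),k.max(0).round(3))
c=load("t3.npz");P=cloud(c)[65:205,290:380].reshape(-1,3);P=P[P[:,2]>.12]
for a in np.arange(.15,.8,.05):
    k=P[(P[:,2]>a)&(P[:,2]<a+.05)]
    if len(k):print("arm",round(a,2),k.min(0).round(3),k.max(0).round(3))
```

```text
scope 0.1 0.15 [ 0.804 -0.074  0.1  ] [0.838 0.055 0.15 ]
scope 0.15 0.2 [ 0.798 -0.078  0.15 ] [0.835 0.054 0.2  ]
scope 0.2 0.25 [ 0.793 -0.085  0.2  ] [0.855 0.089 0.25 ]
scope 0.25 0.3 [ 0.791 -0.088  0.25 ] [0.865 0.086 0.3  ]
scope 0.3 0.35 [ 0.797 -0.083  0.3  ] [0.858 0.056 0.332]
arm 0.15 [ 0.803 -0.078  0.162] [ 0.816 -0.04   0.188]
arm 0.2 [ 0.57  -0.085  0.2  ] [0.813 0.01  0.249]
arm 0.25 [0.569 0.001 0.25 ] [0.596 0.012 0.262]
arm 0.5 [0.559 0.001 0.548] [0.559 0.001 0.548]
arm 0.55 [ 0.509 -0.095  0.551] [0.628 0.006 0.6  ]
arm 0.6 [ 0.444 -0.088  0.6  ] [0.591 0.019 0.65 ]
arm 0.65 [ 0.443 -0.068  0.65 ] [0.477 0.02  0.668]
```

>>> carry_out(
  motion=[
    {"delta_pos": [0,-0.5,30],"delta_rot": [0.002,0,0],"fingers": -1},
    {"delta_pos": [0,-0.5,55],"delta_rot": [0.002,0,0],"fingers": -1},
    {"delta_pos": [0,-0.5,75],"delta_rot": [0.002,0,0],"fingers": -1},
    {"delta_pos": [0,-0.5,90],"delta_rot": [0.002,0,0],"fingers": -1},
    {"delta_pos": [0,-0.5,100],"delta_rot": [0.002,0,0],"fingers": -1},
    {"delta_pos": [0,-0.5,105],"delta_rot": [0.002,0,0],"fingers": -1},
    {"delta_pos": [0,-0.5,105],"delta_rot": [0.002,0,0],"fingers": -1},
    {"delta_pos": [0,-0.5,105],"delta_rot": [0.002,0,0],"fingers": -1},
  ],
)

```text
t: 5.88
tcp_pos: [0.5841, -0.0499, 0.0563]
tool_rot: [-3.141, 0.004, 3.1]
contact_force: [0.6, 0.5, -0.3]
width: 0.02
```

Run:
```python
from cell import *
from h import *
s=read_state();print(s["tcp_pos"],s["tool_rot"],s["contact_force"])
c=read_camera("scene");np.savez("s4.npz",**c)
f=c["frame"][:,:,::-1];cv2.imwrite("pics/s4.png",cv2.resize(f[210:310,280:410],None,fx=5,fy=5,interpolation=2))
```

```text
[ 0.58405296 -0.04990212  0.05631297] [-3.14136858  0.00368687  3.09971764] [ 0.57482376  0.4706583  -0.31825536]
```

View pics/s4.png

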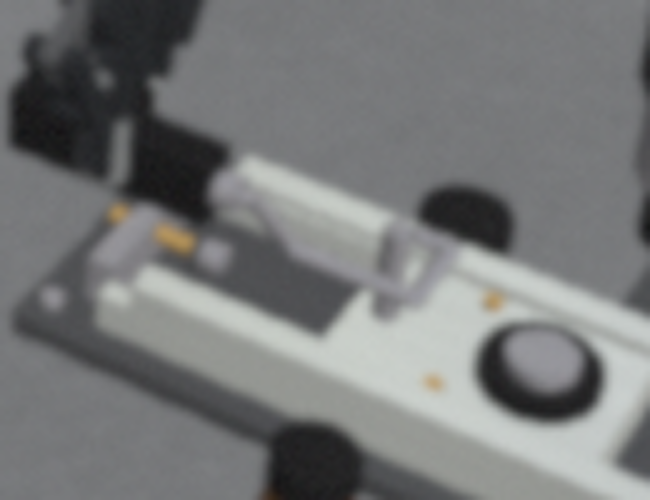

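The hook sits over the post: post at (393,262), bar behind it at (435,265). Now a slow pull; tool +x points along the track towards the robot.

>>> carry_out(
  motion=[
    {"delta_pos": [3,0,0],"delta_rot": [0,0,0],"fingers": -1},
    {"delta_pos": [6,0,0],"delta_rot": [0,0,0],"fingers": -1},
    {"delta_pos": [8,0,0],"delta_rot": [0,0,0],"fingers": -1},
    {"delta_pos": [10,0,0],"delta_rot": [0,0,0],"fingers": -1},
    {"delta_pos": [12,0,0],"delta_rot": [0,0,0],"fingers": -1},
    {"delta_pos": [14,0,0],"delta_rot": [0,0,0],"fingers": -1},
    {"delta_pos": [16,0,0],"delta_rot": [0,0,0],"fingers": -1},
    {"delta_pos": [18,0,0],"delta_rot": [0,0,0],"fingers": -1},
  ],
)

```text
t: 6.92
tcp_pos: [0.5657, -0.049, 0.0558]
tool_rot: [-3.141, 0.003, 3.1]
contact_force: [3.6, 0.1, -1.8]
width: 0.0201
```

>>> carry_out(
  motion=[
    {"delta_pos": [3,0,0],"delta_rot": [0,0,0],"fingers": -1},
    {"delta_pos": [6,0,0],"delta_rot": [0,0,0],"fingers": -1},
    {"delta_pos": [9,0,0],"delta_rot": [0,0,0],"fingers": -1},
    {"delta_pos": [12,0,0],"delta_rot": [0,0,0],"fingers": -1},
    {"delta_pos": [15,0,0],"delta_rot": [0,0,0],"fingers": -1},
    {"delta_pos": [18,0,0],"delta_rot": [0,0,0],"fingers": -1},
    {"delta_pos": [21,0,0],"delta_rot": [0,0,0],"fingers": -1},
    {"delta_pos": [24,0,0],"delta_rot": [0,0,0],"fingers": -1},
    {"delta_pos": [27,0,0],"delta_rot": [0,0,0],"fingers": -1},
    {"delta_pos": [30,0,0],"delta_rot": [0,0,0],"fingers": -1},
  ],
)

```text
t: 8.18
tcp_pos: [0.5353, -0.0477, 0.0555]
tool_rot: [-3.142, 0.003, 3.1]
contact_force: [4.1, 0.1, -0.9]
width: 0.0202
```

```bash
cat > look.py <<'E'
from cell import *
from h import *
import sys
s=read_state();print(s["t"],s["tcp_pos"].round(4),s["contact_force"].round(2))
c=read_camera("scene");P=cloud(c);Z=P[...,2];g=c["frame"]
np.savez(sys.argv[1]+".npz",**c)
f=g[:,:,::-1];cv2.imwrite(f"pics/{sys.argv[1]}.png",cv2.resize(f[210:310,270:400],None,fx=5,fy=5,interpolation=2))
E
python3 look.py s5
```

```text
8.175 [ 0.5353 -0.0477  0.0555] [ 4.12  0.07 -0.86]
```

View pics/s5.png

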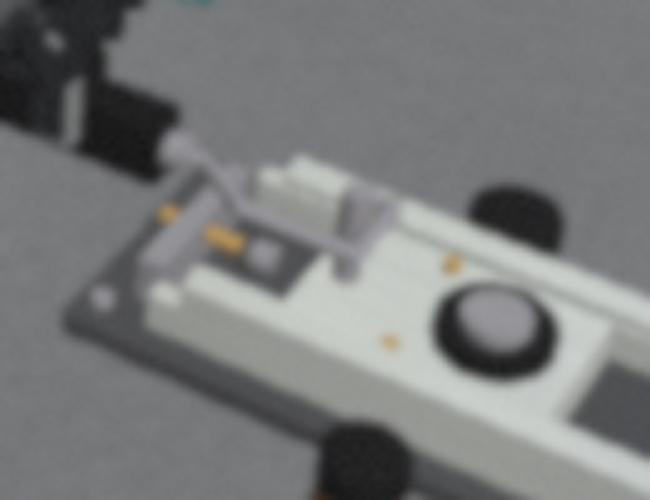

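The sled follows the hook at about 3.6 N of drag, with roughly 20 mm left between the plunger (265,255) and the sled's near face. I carry on more gently.

>>> carry_out(
  motion=[
    {"delta_pos": [1.5,0,0],"delta_rot": [0,0,0],"fingers": -1},
    {"delta_pos": [3,0,0],"delta_rot": [0,0,0],"fingers": -1},
    {"delta_pos": [4.5,0,0],"delta_rot": [0,0,0],"fingers": -1},
    {"delta_pos": [6,0,0],"delta_rot": [0,0,0],"fingers": -1},
    {"delta_pos": [7.5,0,0],"delta_rot": [0,0,0],"fingers": -1},
    {"delta_pos": [9,0,0],"delta_rot": [0,0,0],"fingers": -1},
    {"delta_pos": [10,0,0],"delta_rot": [0,0,0],"fingers": -1},
    {"delta_pos": [11,0,0],"delta_rot": [0,0,0],"fingers": -1},
  ],
)

```text
t: 9.22
tcp_pos: [0.5244, -0.0473, 0.0555]
tool_rot: [-3.142, 0.002, 3.1]
contact_force: [3.9, -0.5, -1.0]
width: 0.02
```

>>> carry_out(
  motion=[
    {"delta_pos": [0.5,0,0],"delta_rot": [0,0,0],"fingers": -1},
    {"delta_pos": [1,0,0],"delta_rot": [0,0,0],"fingers": -1},
    {"delta_pos": [1.5,0,0],"delta_rot": [0,0,0],"fingers": -1},
  ],
)

```text
t: 9.6
tcp_pos: [0.523, -0.0472, 0.0555]
tool_rot: [3.142, 0.002, 3.1]
contact_force: [3.1, -0.2, -0.6]
width: 0.0202
```

>>> carry_out(
  motion=[
    {"delta_pos": [0.5,0,0],"delta_rot": [0,0,0],"fingers": -1},
    {"delta_pos": [1,0,0],"delta_rot": [0,0,0],"fingers": -1},
    {"delta_pos": [1.5,0,0],"delta_rot": [0,0,0],"fingers": -1},
  ],
)

```text
t: 9.98
tcp_pos: [0.5214, -0.0471, 0.0555]
tool_rot: [-3.142, 0.002, 3.1]
contact_force: [4.0, -0.0, -0.3]
width: 0.0202
```

>>> carry_out(
  motion=[
    {"delta_pos": [0.5,0,0],"delta_rot": [0,0,0],"fingers": -1},
    {"delta_pos": [1,0,0],"delta_rot": [0,0,0],"fingers": -1},
    {"delta_pos": [1.5,0,0],"delta_rot": [0,0,0],"fingers": -1},
  ],
)

```text
t: 10.35
tcp_pos: [0.5199, -0.0471, 0.0555]
tool_rot: [-3.142, 0.002, 3.1]
contact_force: [4.3, 0.2, -0.4]
width: 0.0202
```

>>> carry_out(
  motion=[
    {"delta_pos": [0.5,0,0],"delta_rot": [0,0,0],"fingers": -1},
    {"delta_pos": [1,0,0],"delta_rot": [0,0,0],"fingers": -1},
    {"delta_pos": [1.5,0,0],"delta_rot": [0,0,0],"fingers": -1},
  ],
)

```text
t: 10.72
tcp_pos: [0.5184, -0.047, 0.0555]
tool_rot: [-3.142, 0.002, 3.1]
contact_force: [4.5, -1.2, 1.0]
width: 0.02
```

>>> carry_out(
  motion=[
    {"delta_pos": [0.5,0,0],"delta_rot": [0,0,0],"fingers": -1},
    {"delta_pos": [1,0,0],"delta_rot": [0,0,0],"fingers": -1},
  ],
)

```text
t: 10.98
tcp_pos: [0.5174, -0.047, 0.0555]
tool_rot: [-3.142, 0.002, 3.1]
contact_force: [3.9, 0.3, -0.7]
width: 0.0203
```

>>> carry_out(
  motion=[
    {"delta_pos": [0.5,0,0],"delta_rot": [0,0,0],"fingers": -1},
    {"delta_pos": [1,0,0],"delta_rot": [0,0,0],"fingers": -1},
  ],
)

```text
t: 11.22
tcp_pos: [0.5166, -0.0469, 0.0555]
tool_rot: [-3.142, 0.003, 3.1]
contact_force: [5.5, -0.7, -1.1]
width: 0.0202
```

>>> carry_out(
  motion=[
    {"delta_pos": [0.5,0,0],"delta_rot": [0,0,0],"fingers": -1},
    {"delta_pos": [0.5,0,0],"delta_rot": [0,0,0],"fingers": -1},
  ],
)

```text
t: 11.48
tcp_pos: [0.5163, -0.047, 0.0556]
tool_rot: [-3.142, 0.003, 3.1]
contact_force: [5.0, -0.2, -0.9]
width: 0.0203
```

>>> carry_out(
  motion=[
    {"delta_pos": [0.5,0,0],"delta_rot": [0,0,0],"fingers": -1},
    {"delta_pos": [0.5,0,0],"delta_rot": [0,0,0],"fingers": -1},
  ],
)

```text
t: 11.72
tcp_pos: [0.5162, -0.047, 0.0556]
tool_rot: [3.142, 0.004, 3.1]
contact_force: [5.6, -0.1, -1.7]
width: 0.0202
```

>>> carry_out(
  motion=[
    {"delta_pos": [0.4,0,0],"delta_rot": [0,0,0],"fingers": -1},
    {"delta_pos": [0.4,0,0],"delta_rot": [0,0,0],"fingers": -1},
  ],
)

```text
t: 11.98
tcp_pos: [0.516, -0.047, 0.0557]
tool_rot: [-3.142, 0.004, 3.1]
contact_force: [6.0, 0.4, -1.5]
width: 0.0202
```

The force rises and the TCP stalls, so the sled is on the plunger at TCP x ≈ .5165. Sliding friction reads about 3.7 N, so I aim for a wrist force of about 13.5 N.

>>> carry_out(
  motion=[
    {"delta_pos": [0.5,0,0],"delta_rot": [0,0,0],"fingers": -1},
    {"delta_pos": [1,0,0],"delta_rot": [0,0,0],"fingers": -1},
    {"delta_pos": [1,0,0],"delta_rot": [0,0,0],"fingers": -1},
  ],
)

```text
t: 12.35
tcp_pos: [0.5155, -0.047, 0.0558]
tool_rot: [-3.142, 0.005, 3.1]
contact_force: [7.6, -0.4, -2.3]
width: 0.0201
```

>>> carry_out(
  motion=[
    {"delta_pos": [0.5,0,0],"delta_rot": [0,0,0],"fingers": -1},
    {"delta_pos": [1,0,0],"delta_rot": [0,0,0],"fingers": -1},
    {"delta_pos": [1,0,0],"delta_rot": [0,0,0],"fingers": -1},
  ],
)

```text
t: 12.72
tcp_pos: [0.5149, -0.047, 0.0559]
tool_rot: [-3.141, 0.006, 3.1]
contact_force: [8.0, -1.0, -3.1]
width: 0.0202
```

>>> carry_out(
  motion=[
    {"delta_pos": [0.6,0,0],"delta_rot": [0,0,0],"fingers": -1},
    {"delta_pos": [1.2,0,0],"delta_rot": [0,0,0],"fingers": -1},
    {"delta_pos": [1.5,0,0],"delta_rot": [0,0,0],"fingers": -1},
    {"delta_pos": [1.5,0,0],"delta_rot": [0,0,0],"fingers": -1},
  ],
)

```text
t: 13.22
tcp_pos: [0.5144, -0.047, 0.0561]
tool_rot: [-3.141, 0.008, 3.1]
contact_force: [10.9, 0.1, -3.1]
width: 0.0201
```

>>> carry_out(
  motion=[
    {"delta_pos": [0.6,0,0],"delta_rot": [0,0,0],"fingers": -1},
    {"delta_pos": [1.2,0,0],"delta_rot": [0,0,0],"fingers": -1},
    {"delta_pos": [1.2,0,0],"delta_rot": [0,0,0],"fingers": -1},
  ],
)

```text
t: 13.6
tcp_pos: [0.514, -0.0471, 0.0562]
tool_rot: [-3.142, 0.009, 3.1]
contact_force: [11.7, 0.3, -4.7]
width: 0.0203
```

>>> carry_out(
  motion=[
    {"delta_pos": [0.6,0,0],"delta_rot": [0,0,0],"fingers": -1},
    {"delta_pos": [1.2,0,0],"delta_rot": [0,0,0],"fingers": -1},
    {"delta_pos": [1.2,0,0],"delta_rot": [0,0,0],"fingers": -1},
  ],
)

```text
t: 13.98
tcp_pos: [0.5136, -0.0471, 0.0564]
tool_rot: [-3.142, 0.011, 3.1]
contact_force: [14.3, -0.4, -6.3]
width: 0.0198
```

>>> carry_out(
  motion=[
    {"delta_pos": [0,0,0],"delta_rot": [0,0,0],"fingers": -1},
    {"delta_pos": [0,0,0],"delta_rot": [0,0,0],"fingers": -1},
  ],
)

```text
t: 14.22
tcp_pos: [0.5137, -0.0471, 0.0564]
tool_rot: [-3.142, 0.011, 3.1]
contact_force: [13.6, -0.6, -6.2]
width: 0.0197
```

>>> carry_out(
  motion=[
    {"delta_pos": [0,0,0],"delta_rot": [0,0,0],"fingers": -1},
    {"delta_pos": [0,0,0],"delta_rot": [0,0,0],"fingers": -1},
    {"delta_pos": [0,0,0],"delta_rot": [0,0,0],"fingers": -1},
    {"delta_pos": [0,0,0],"delta_rot": [0,0,0],"fingers": -1},
    {"delta_pos": [0,0,0],"delta_rot": [0,0,0],"fingers": -1},
    {"delta_pos": [0,0,0],"delta_rot": [0,0,0],"fingers": -1},
    {"delta_pos": [0,0,0],"delta_rot": [0,0,0],"fingers": -1},
    {"delta_pos": [0,0,0],"delta_rot": [0,0,0],"fingers": -1},
    {"delta_pos": [0,0,0],"delta_rot": [0,0,0],"fingers": -1},
  ],
)

```text
t: 15.35
tcp_pos: [0.5137, -0.0471, 0.0564]
tool_rot: [-3.142, 0.011, 3.1]
contact_force: [13.2, -0.9, -5.4]
width: 0.0204
```

```bash
python3 look.py s6
python3 - <<'E'
from cell import *
for i in range(1):
    s=read_state();print(s["wrist_torque"],s["contact_force"],s["joint_torque"])
E
```

```text
15.35 [ 0.5137 -0.0471  0.0564] [13.22 -0.9  -5.42]
[-0.01938835 -2.17475984  0.09530862] [13.22793905  0.68854683 -6.20230239] [ -0.62913112 -38.22805166  17.46631444   4.30359766  -0.66070078
   0.07359606]
```

View pics/s6.png

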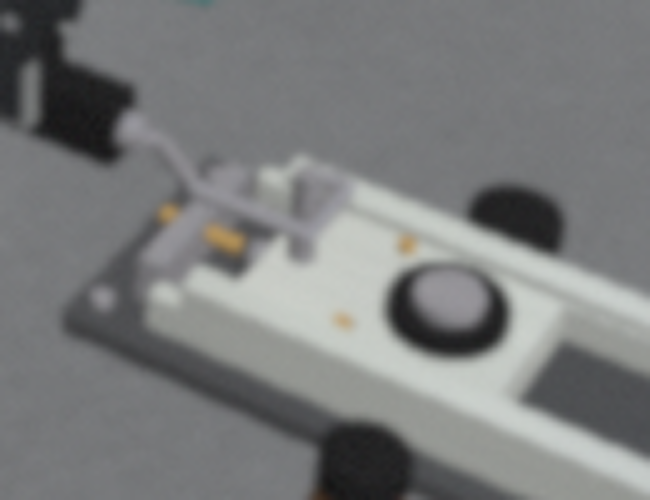

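The sled's near face at about (255,262) covers the plunger tip. I held it for over 1.3 s with 13.2–13.6 N at the wrist, so about 9.5–10 N on the plunger. Now I ease forward to unhook and then lift.

>>> carry_out(
  motion=[
    {"delta_pos": [-1.2,0,0],"delta_rot": [0,0,0],"fingers": -1},
    {"delta_pos": [-2.4,0,0],"delta_rot": [0,0,0],"fingers": -1},
    {"delta_pos": [-3.6,0,0],"delta_rot": [0,0,0],"fingers": -1},
    {"delta_pos": [-4.8,0,0],"delta_rot": [0,0,0],"fingers": -1},
    {"delta_pos": [-6,0,0],"delta_rot": [0,0,0],"fingers": -1},
    {"delta_pos": [-7.5,0,0],"delta_rot": [0,0,0],"fingers": -1},
    {"delta_pos": [-9,0,0],"delta_rot": [0,0,0],"fingers": -1},
    {"delta_pos": [-11,0,0],"delta_rot": [0,0,0],"fingers": -1},
    {"delta_pos": [-13,0,0],"delta_rot": [0,0,0],"fingers": -1},
    {"delta_pos": [-13,0,0],"delta_rot": [0,0,0],"fingers": -1},
  ],
)

```text
t: 16.65
tcp_pos: [0.5217, -0.0471, 0.0552]
tool_rot: [3.142, 0.001, 3.1]
contact_force: [0.4, -0.4, -0.5]
width: 0.0203
```

>>> carry_out(
  motion=[
    {"delta_pos": [-1,0,-5],"delta_rot": [0,0,0],"fingers": -1},
    {"delta_pos": [-1,0,-15],"delta_rot": [0,0,0],"fingers": -1},
    {"delta_pos": [-1,0,-30],"delta_rot": [0,0,0],"fingers": -1},
    {"delta_pos": [-1,0,-50],"delta_rot": [0,0,0],"fingers": -1},
    {"delta_pos": [-1,0,-75],"delta_rot": [0,0,0],"fingers": -1},
    {"delta_pos": [-1,0,-95],"delta_rot": [0,0,0],"fingers": -1},
    {"delta_pos": [-1,0,-105],"delta_rot": [0,0,0],"fingers": -1},
    {"delta_pos": [-1,0,-105],"delta_rot": [0,0,0],"fingers": -1},
  ],
)

```text
t: 17.65
tcp_pos: [0.5237, -0.0474, 0.1617]
tool_rot: [-3.141, 0.005, 3.1]
contact_force: [-0.0, 0.4, -1.6]
width: 0.0198
```

```bash
python3 d.py .453 .349 .159 3.1216
python3 - <<'E'
from cell import *
from h import *
c=read_camera("scene");np.savez("s7.npz",**c)
for n in ("s6","s7"):
    c=load(n+".npz");P=cloud(c);Z=P[...,2]
    # gold dots / dish top to compare sled position: use dish top disc
    m=(Z>.045)&(Z<.056)&(abs(P[...,1]+.058)<.03)&(P[...,0]>.69)&(P[...,0]<.76);print(n,m.sum(),P[m].mean(0).round(4))
s=read_state();q=P-s["tcp_pos"]
m=(q[...,0]>.115)&(q[...,0]<.17)&(abs(q[...,1])<.04)&(q[...,2]>-.03)&(q[...,2]<.05)
Q=q[m];print(m.sum(),Q.min(0).round(4),Q.max(0).round(4)," bar",q[m&(q[...,0]>.143)].mean(0).round(4))
k=(q[...,0]>.055)&(q[...,0]<.08)&(abs(q[...,1])<.04)&(q[...,2]>-.03)&(q[...,2]<.05);print("rod near handle",q[k].mean(0).round(4))
E
```

```text
tcp [ 0.5237 -0.0474  0.1617] [-3.141  0.005  3.1  ] F [-0.05  0.37 -1.56] w 0.0198 t 17.65
dpos mm [ 87.2 393.1   2.1] drot [-0.0005  0.0048 -0.0218]
s6 173 [ 0.7219 -0.0603  0.0486]
s7 135 [ 0.7227 -0.0588  0.0484]
147 [ 0.1151 -0.0297  0.0058] [0.1538 0.0159 0.015 ]  bar [ 0.1491 -0.0095  0.0108]
rod near handle [ 0.0646 -0.0064  0.011 ]
```

>>> carry_out(
  motion=[
    {"delta_pos": [9,40,0],"delta_rot": [0,0,0],"fingers": -1},
    {"delta_pos": [20,92,0],"delta_rot": [0,0,-0.01],"fingers": -1},
    {"delta_pos": [32,145,0],"delta_rot": [0,0,-0.02],"fingers": -1},
    {"delta_pos": [44,198,0],"delta_rot": [0,0,-0.022],"fingers": -1},
    {"delta_pos": [55,250,0],"delta_rot": [0,0,-0.022],"fingers": -1},
    {"delta_pos": [66,300,0],"delta_rot": [0,0,-0.022],"fingers": -1},
    {"delta_pos": [78,350,0],"delta_rot": [0,0.004,-0.022],"fingers": -1},
    {"delta_pos": [87,393,0],"delta_rot": [0,0.004,-0.022],"fingers": -1},
    {"delta_pos": [87,393,0],"delta_rot": [0,0.004,-0.022],"fingers": -1},
    {"delta_pos": [87,393,0],"delta_rot": [0,0.004,-0.022],"fingers": -1},
  ],
)

```text
t: 18.95
tcp_pos: [0.4516, 0.3484, 0.1591]
tool_rot: [-3.14, -0.004, 3.122]
contact_force: [-0.8, -0.1, -1.2]
width: 0.0201
```

>>> carry_out(
  motion=[
    {"delta_pos": [0,0,50],"delta_rot": [0,0,0],"fingers": -1},
    {"delta_pos": [0,0,95],"delta_rot": [0,0,0],"fingers": -1},
    {"delta_pos": [0,0,120],"delta_rot": [0,0,0],"fingers": -1},
    {"delta_pos": [0,0,135],"delta_rot": [0,0,0],"fingers": -1},
    {"delta_pos": [0,0,142],"delta_rot": [0,0,0],"fingers": -1},
    {"delta_pos": [0,0,142],"delta_rot": [0,0,0],"fingers": -1},
    {"delta_pos": [0,0,142],"delta_rot": [0,0,0],"fingers": -1},
  ],
)

```text
t: 19.82
tcp_pos: [0.4533, 0.3496, 0.0195]
tool_rot: [3.14, 0.0, 3.122]
contact_force: [-0.2, 0.2, -1.0]
width: 0.02
```

>>> carry_out(
  motion=[
    {"delta_pos": [0,0,2],"delta_rot": [0,0,0],"fingers": -1},
    {"delta_pos": [0,0,4],"delta_rot": [0,0,0],"fingers": -1},
    {"delta_pos": [0,0,4],"delta_rot": [0,0,0],"fingers": -1},
  ],
)

```text
t: 20.2
tcp_pos: [0.452, 0.3491, 0.0142]
tool_rot: [-3.141, -0.002, 3.122]
contact_force: [-0.3, 0.2, -1.2]
width: 0.0204
```

>>> carry_out(
  motion=[
    {"delta_pos": [0,0,1],"delta_rot": [0,0,0],"fingers": -1},
    {"delta_pos": [0,0,2],"delta_rot": [0,0,0],"fingers": -1},
    {"delta_pos": [0,0,2],"delta_rot": [0,0,0],"fingers": -1},
  ],
)

```text
t: 20.58
tcp_pos: [0.4521, 0.3492, 0.0126]
tool_rot: [3.142, -0.002, 3.122]
contact_force: [-2.1, -0.6, 2.5]
width: 0.0202
```

The tool is touching the mat. I release it and retreat straight up.

>>> carry_out(
  motion=[
    {"delta_pos": [0,0,0],"delta_rot": [0,0,0],"fingers": 1},
    {"delta_pos": [0,0,0],"delta_rot": [0,0,0],"fingers": 1},
    {"delta_pos": [0,0,0],"delta_rot": [0,0,0],"fingers": 1},
    {"delta_pos": [0,0,0],"delta_rot": [0,0,0],"fingers": 1},
    {"delta_pos": [0,0,0],"delta_rot": [0,0,0],"fingers": 1},
    {"delta_pos": [0,0,-20],"delta_rot": [0,0,0],"fingers": 1},
    {"delta_pos": [0,0,-60],"delta_rot": [0,0,0],"fingers": 1},
    {"delta_pos": [0,0,-110],"delta_rot": [0,0,0],"fingers": 1},
    {"delta_pos": [0,0,-140],"delta_rot": [0,0,0],"fingers": 1},
    {"delta_pos": [0,0,-140],"delta_rot": [0,0,0],"fingers": 1},
  ],
)

```text
t: 21.82
tcp_pos: [0.4546, 0.3504, 0.1556]
tool_rot: [3.138, 0.004, 3.122]
contact_force: [0.9, 0.3, 0.0]
width: 0.0853
```

Run:
```python
from cell import *
from h import *
t=read_camera("top");s=read_camera("scene");st=read_state();print(st["tcp_pos"],st["contact_force"],st["width"],st["t"])
A=cv2.resize(t["frame"][60:280,110:360,::-1],None,fx=1.7,fy=1.9,interpolation=2)
B=cv2.resize(s["frame"][200:330,270:400,::-1],None,fx=2.8,fy=418/130,interpolation=2)
cv2.imwrite("pics/end.png",np.hstack([A,cv2.resize(B,(364,A.shape[0]))]))
P=cloud(s);P0=cloud(load("scene0.npz"))
# hook: height of handle & bar tops
Z=P[...,2];g=s["frame"].max(2)
m=(abs(P[...,0]-.453)<.055)&(abs(P[...,1]-.349)<.02)&(Z>.033)&(g<80)
for a,b in((.40,.43),(.47,.51)):
    k=m&(P[...,0]>a)&(P[...,0]<b);print("handle top z",k.sum(),Z[k].mean() if k.any() else 0,P[k].mean(0) if k.any() else 0)
k=(P[...,0]>.59)&(P[...,0]<.61)&(abs(P[...,1]-.347)<.03)&(Z>.012);print("bar",k.sum(),P[k].mean(0) if k.any() else 0)
```

```text
[0.45212769 0.34894863 0.15192008] [-0.51457421 -0.80704825 -0.67982052] 0.08517755007409322 21.925
handle top z 41 0.16397177099539548 [0.41992312 0.34000799 0.16397177]
handle top z 243 0.27066343802668125 [0.48641921 0.34227848 0.27066344]
bar 43 [0.59900421 0.34277966 0.02183439]
```

View pics/end.png

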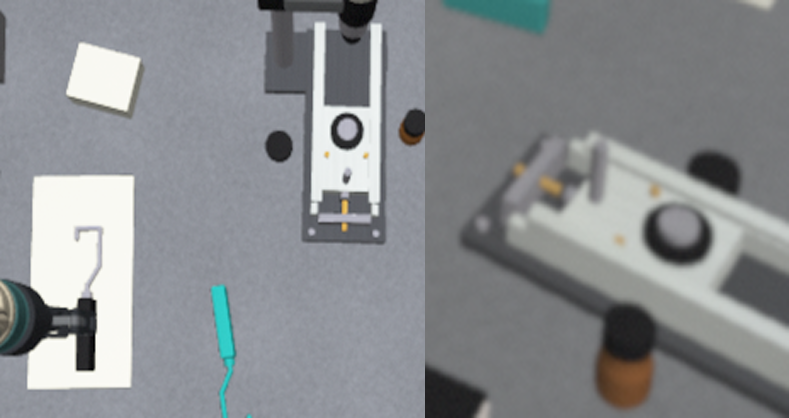

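The last picture shows the hook lying on the mat at (88,300) with the fingers clear, and the sled's near face on the plunger at (345,195). The jar and lens cap are where they were.

```bash
python3 -c "
from cell import *
print(hand_in())"
```

```text
the job is handed in; nothing more can be done
None
```

I hooked the sled by its post and dragged it about 60 mm onto the plunger. I pressed it home for over 1.3 s, unhooked, laid the tool on the mat, released it and handed the job in at about 22 s. The hand-in reports no verdict.

**Press force:** the wrist read 13–14 N during the hold and never above 14.3 N. Taking off about 3.7 N of sliding friction leaves roughly 10 N on the plunger. This is an estimate, because the plunger force could not be read directly. The wrist also showed about 6 N downward, probably the post rubbing on the hook. That makes the friction share uncertain, so the plunger force could have been anywhere from 7 to 13 N, still inside the 6–14 N band.

**Last checks:**
- **Sled:** the final picture shows it against the plunger. It moved back less than 1 mm on unhooking. The remaining contact force was not measured.
- **Hook tool:** it lies on the mat with its bar centre at the height expected when flat. My depth check of the handle top failed because the gripper was in the way, so flatness there is judged from the picture only.
- **Bystanders:** the jar and lens cap look unmoved. The eyepiece and driver were outside the last crop, and the arm never went near them.

One move call was refused for missing keys and moved nothing. I viewed 12 pictures, which is the limit.

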